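# Line the gluing cradle with the long angle section

### The arm

A 6-joint arm with a two-finger parallel gripper is mounted at the origin on the work surface. World frame = base frame: x ahead of the robot, y to its left, z up, the work surface at z = 0. Lengths are in mm, angles in rad, forces in N, time in s.
With the tool pointing down it reaches from about 275 to 750 mm from the base axis. Payload 10.2 kg.
Tool frame: the origin (TCP) lies at the very end of the fingers, on their centre line; the grasp point (between the pads) lies 19 mm behind it; z points along the fingers, y is the line along which they close (so a half turn about z gives the same grasp; the last joint's range is limited). The gripper opens to 88 mm and grips with 3 to 60 N. Pads are 18 mm wide; open, the fingers measure 123 mm over their backs; the gripper's body (75 mm by 187 mm) begins 45 mm behind the grasp point.
Start: joints at [-1.48, 0.313, 1.498, -0, 1.331, -0.223], TCP at [162.042, -499.373, 202.32] pointing down, gripper open.
Joint ranges: [-2.94, 2.94], [-0.97, 2.17], [0.19, 2.56], [-1.23, 4.37], [0.02, 3.11], [-2.88, 2.88]. Speed limits (rad/s): [2.39, 2.39, 3.01, 3.14, 3.14, 3.14].

### API

Orientations are given as a rotation vector (axis times angle).
In Python, from rig import arm, viewer gives the robot as it stands.
- The arm moves only by the shell command python3 -m pendant 'ROWS' [FORCE]. ROWS is JSON, a list of rows, each a list of 3 entries, a list of its own where there are three numbers: the turn, a rotation vector about the tool's x, y, z as a fraction of full scale, then the shift along the tool's x, y, z as a fraction of full scale, then the opening, from 0 (shut) to 1 (fully open). A call has 1 to 12 rows; each row shifts and turns the commanded pose from where the row before left it, along the tool's axes as they then stand; what a row does not reach is not made up. Full scale, the value 1, is 5 cm for a shift and 0.15 rad for a turn. A row lasts 1/10 s, in which the tool goes at most 50 mm and 8.59 degrees, less where a joint would pass 70% of its speed; a pose out of reach is approached as far as the arm can. A call with a number of a shift or a turn outside -1 to 1 is refused whole. A call with a gripper value outside its range is refused whole. The fingers move at their own pace and stop on an object; FORCE is the grip in N (left out, the last holds). Time passes only in rows, so rows that do not move let the fingers close. It gives the time, the measured TCP pose, the force, the opening and the grip force at its end, in the units of the state.
- arm.get_obs(): the state, without advancing time (a new reading comes with each control period).
- viewer.get_image(name): name is "scene" or "side" or "wrist"; returns a dict with "frame" (480x640x3 uint8, blue, green, red), "intrinsics" (3x3 intrinsics, pixels), "origin" and "orientation" of the camera in the world. Camera axes: x right, y down, z forward; pixel columns grow to the right and rows downward; lengths in mm; the calibration is good to about 2 mm. The wrist camera is an equidistant fisheye: a pixel r from the principal point sees the ray r / f radians off the axis. A picture is of the moment at which its call begins. There is no depth.
- arm.job_done(): hands the job in; it is judged then, once.
The state is a dict: "time_s": time; "joint_pos": joint angles; "qd": joint speeds; "joint_efforts": joint torques, N m; "position": TCP position; "orientation": TCP orientation; "contact_force": force on the tool from outside, world axes, zero at the start; "torque": the same for the moment, N m; "finger_gap": finger opening in mm; "gripper_force": force on a finger pad.
Only numpy, scipy, OpenCV 4.12 (cv2) and the standard library are available. Lean on these libraries where they do the work, as an engineer would, in place of code of your own. Each camera call takes 0.05 s, during which the arm holds its last target. There are 200 camera calls.

### The job

Take the longer of the two aluminium angle offcuts from the bench board and nest it in the steel V of the gluing cradle, heel fully home in the bottom of the V, both legs lying flat against the steel and its ends level with the ends of the steel to about a centimetre. Set it down into the V in the grip rather than dropping it, then let go, and leave the short offcut and the other things on the table where they are.

Things in the scene. Friction and masses are not known exactly. Their poses are not given: they have to be found in the camera images.
- liner_leg (a point): The longer aluminium angle offcut (the one to nest), an L section 150 mm long, both legs 75 mm outside, 8 mm thick. It starts on the board, one leg flat, the other upright on the side away from the robot. This point: centre of the upright leg, half-way up (37.5 mm), mid-length. Axes: y along the length, z up the upright leg, x the way the flat leg runs. Outer heel edge at x -4, z -37.5 mm.
- liner_heel (a point): The same offcut: point on its outer corner edge (heel), mid-length, where the outer faces of the two legs meet. Axes as for liner_leg. Mass about 0.46 kg, varying by a fifth.
- cradle_v (a point): Inner bottom corner of the gluing cradle's V, mid-length, 75 mm above the table. Axes: y along the V; z up the steep inner face, which leans 30 degrees from vertical away from the robot; x up the other inner face, 30 degrees above level. When nested, the offcut's heel lies at this point, its axes along these (the legs may be exchanged), and its legs stand out 40 mm beyond the steel.
- cradle: The gluing cradle, fixed to the table: plywood base 110 x 150 mm with cheeks carrying a dark steel angle as a V trough open upwards, 150 mm long, steel 5 mm thick, inner faces 35 mm deep. Origin at the centre of its underside; y along the V, x towards the robot.
- shorty_leg (a point): The shorter aluminium angle offcut, to be left alone: same section and way of lying, but only 80 mm long. Point at the centre of its upright leg, half-way up; axes as for liner_leg.
- board: Fixed wooden bench board 320 (x) x 260 (y) mm, 18 mm thick, on which both offcuts lie, on the left or the right of the robot, the cradle on the other side. Origin at the centre of its underside.
- glue: Loose glue bottle, 60 mm across, 120 mm high, standing between the board and the cradle. Origin at the centre of its underside.
- tin: Loose varnish tin, 60 mm across, 80 mm high, standing between the board and the cradle. Origin at the centre of its underside.
- driver: Loose screwdriver with a red handle, about 200 mm long, lying on the table beyond the work. Origin at the middle, underneath.
Mind the look-alikes: they are no part of the job. Leave any blue look-alike of the part that bears liner_leg alone. Leave any blue or turquoise look-alike of the cradle alone.

How it is judged (in metres and radians):
On the way:
1. the long offcut is brought into the V while still in the grip (heel within 12 mm of the bottom, within 30 mm lengthways, legs within 15 degrees) (x of liner_heel in the frame of cradle_v between -0.012 and 0.012 m and z of liner_heel in the frame of cradle_v between -0.012 and 0.012 m and y of liner_heel in the frame of cradle_v between -0.03 and 0.03 m and (angle between the z axis of liner_heel and the z axis of cradle_v, either way round below 0.26 rad or angle between the z axis of liner_heel and the x axis of cradle_v, either way round below 0.26 rad) and contact force between the fingers and liner above 1 N), for 0.1 s.
At the end, for the whole second after the job is handed in: The long offcut lies released and at rest in the cradle's V: heel within 4 mm of the V's bottom corner across both faces, ends level with the steel's within 15 mm, length and legs aligned with the V within 4 degrees (x of liner_heel in the frame of cradle_v between -0.004 and 0.004 m and z of liner_heel in the frame of cradle_v between -0.004 and 0.004 m and y of liner_heel in the frame of cradle_v between -0.015 and 0.015 m and angle between the y axis of liner_heel and the y axis of cradle_v, either way round below 0.07 rad and (angle between the z axis of liner_heel and the z axis of cradle_v, either way round below 0.07 rad or angle between the z axis of liner_heel and the x axis of cradle_v, either way round below 0.07 rad) and linear speed of liner below 0.02 m/s and contact force between the fingers and liner below 0.1 N); the robot touches nothing.
It fails at once if the short offcut is moved by more than 40 mm (distance of shorty_leg from where it was at the start of the episode above 0.04 m).
It fails at once if the glue bottle is moved by more than 40 mm (distance of glue from where it was at the start of the episode above 0.04 m).
It fails at once if the varnish tin is moved by more than 40 mm (distance of tin from where it was at the start of the episode above 0.04 m).
It fails at once if the screwdriver is moved by more than 40 mm (distance of driver from where it was at the start of the episode above 0.04 m).
It also fails if it takes over 42 s, if anything falls off the work surface, if the arm or the gripper's body presses on something with over 40 N, if the wrist force passes 120 N, or if a joint passes its speed limit or range.

## Working session

There is one attempt and no reset: what is moved stays moved. The work goes in short steps, Python scripts to look and compute and a shell command to move; the robot and the scene stay as the last step left them, time stands still between calls to the robot, and variables do not carry over. Pictures are saved under pics/ and viewed, at most 10 in all, crops included, and the job is handed in when it is done.

```bash
ls; mkdir -p pics; python3 - <<'E'
from rig import arm, viewer
import cv2
print(arm.get_obs())
for n in ["scene","side","wrist"]:
    d=viewer.get_image(n); cv2.imwrite(f"pics/{n}0.png",d["frame"]); print(n,d["intrinsics"],d["origin"],d["orientation"])
E
```

```text
pics
{'time_s': 0.0, 'joint_pos': array([-1.48041633e+00,  3.13427456e-01,  1.49844152e+00,  3.91271843e-05,
        1.33097523e+00, -2.23415835e-01]), 'qd': array([-0.00059911,  0.00036775, -0.00123914,  0.00084867, -0.00074587,
        0.00037414]), 'joint_efforts': array([ 8.73260778e-04, -4.02209830e+01, -2.52274042e+01,  6.95597869e-02,
        3.52761929e-02, -1.05704660e-04]), 'position': array([ 162.0170253 , -499.07430421,  201.77095651]), 'orientation': array([-3.10177502e+00, -4.90680319e-01, -1.90159084e-04]), 'contact_force': array([-0.46438004,  0.04985168, -0.89067345]), 'torque': array([ 0.00890009,  0.01164675, -0.01594483]), 'gripper_force': 0.0, 'finger_gap': 87.87171649615865}
scene [[464.43661004   0.         321.23193779]
 [  0.         464.43661004 237.91744469]
 [  0.           0.           1.        ]] [ 918.88479886 -476.6168786  1025.2464633 ] [-2.41698979 -0.77727935  0.27227598]
side [[582.90333532   0.         313.91691956]
 [  0.         582.90333532 239.99915546]
 [  0.           0.           1.        ]] [ 114.64080675  951.9035884  1025.2952959 ] [-0.60056347  2.68384137 -1.15658988]
wrist [[371.64829954   0.         319.22653035]
 [  0.         371.64829954 241.1569841 ]
 [  0.           0.           1.        ]] [ 230.6983692  -477.60483267  383.17247249] [ 2.3495066  -1.70633897 -0.24379662]
```

View pics/scene0.png

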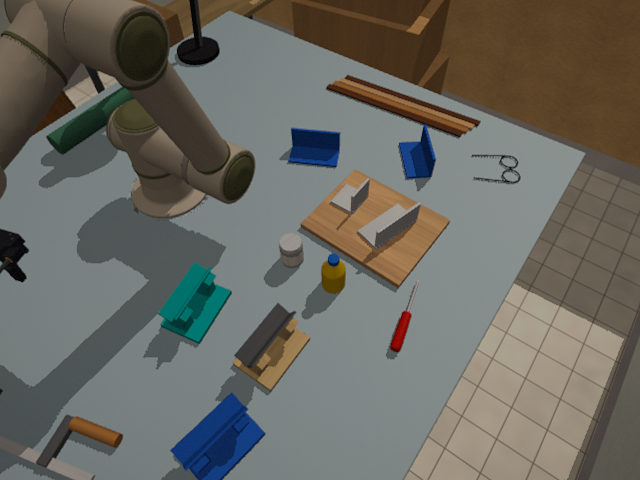

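View pics/side0.png

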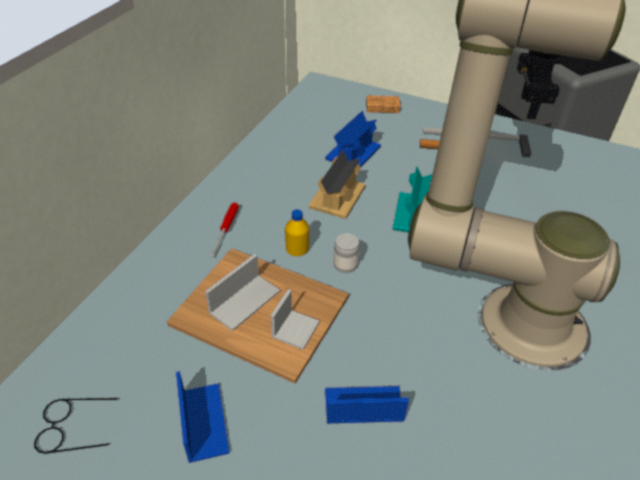

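The long offcut could be confused with: the long aluminium one at scene (390,226), the short one at (352,196), and the blue look-alikes at (315,147) and (417,155). For the cradle: the plywood and dark steel one at (270,345), turquoise at (195,302), blue at (218,440). By the description I choose the aluminium at (390,226) and the cradle at (270,345). I'll check both in one close crop.

```bash
python3 - <<'E'
import cv2, numpy as np
s=cv2.imread("pics/scene0.png"); d=cv2.imread("pics/side0.png")
def c(im,x,y,w,h,k=4): return cv2.resize(im[y:y+h,x:x+w],(400,300),interpolation=cv2.INTER_CUBIC)
m=np.vstack([np.hstack([c(s,340,180,100,75),c(s,225,300,100,75)]),np.hstack([c(d,200,250,100,75),c(d,295,145,100,75)])])
cv2.imwrite("pics/m0.png",m)
E
cat > h.py <<'E'
import numpy as np, cv2
from scipy.spatial.transform import Rotation as R
K={"scene":((464.43661,321.2319,237.9174),[918.8848,-476.6169,1025.2465],[-2.41698979,-0.77727935,0.27227598]),
"side":((582.90333,313.9169,239.9992),[114.6408,951.9036,1025.2953],[-0.60056347,2.68384137,-1.15658988])}
def ray(n,u,v):
    (f,cx,cy),o,r=K[n]; d=R.from_rotvec(r).apply([(u-cx)/f,(v-cy)/f,1]); return np.array(o),d
def atz(n,u,v,z):
    o,d=ray(n,u,v); return o+d*(z-o[2])/d[2]
def proj(n,p):
    (f,cx,cy),o,r=K[n]; q=R.from_rotvec(r).inv().apply(np.array(p,float)-o); return np.c_[cx+f*q.T[0]/q.T[2],cy+f*q.T[1]/q.T[2]]
def tri(a,b):
    A=np.zeros((3,3));B=np.zeros(3)
    for n,u,v in (("scene",*a),("side",*b)):
        o,d=ray(n,u,v);d=d/np.linalg.norm(d);P=np.eye(3)-np.outer(d,d);A+=P;B+=P@o
    return np.linalg.solve(A,B)
E
```

```text
(no output)
```

View pics/m0.png

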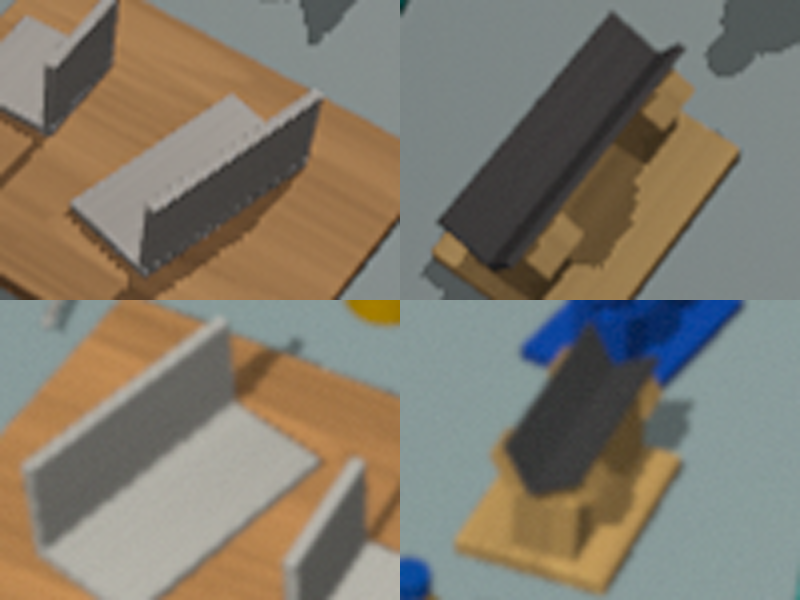

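The crop confirms the choice: the grey long L spans scene (376,248) to (416,222), and the dark steel V on plywood is the cradle.

```bash
python3 - <<'E'
from h import *
np.set_printoptions(precision=1,suppress=True)
print("heel",atz("scene",376.25,248,18),atz("scene",416.25,222,18))
print("topouter scene",atz("scene",420,203.2,93),atz("scene",377,232,93))
print("topouter side",atz("side",206.2,291.75,93),atz("side",255.5,254.5,93))
print("flat tip side",atz("side",280,290.5,26), "scene",atz("scene",357.5,231.5,26),atz("scene",398.5,204,26))
print("xface tip scene",atz("scene",278,303,92.5+2),atz("scene",235,355,94.5), "side",atz("side",359.5,160.5,94.5))
print("steep tip scene",atz("scene",296.3,311.3,105),atz("scene",250,367,105))
print("steep tip side",atz("side",342,150.5,105.3),atz("side",322,182.5,105.3))
print("base",atz("scene",310,338,12))
print("glue",atz("scene",333,287,0),"tin",atz("scene",291,263,0), "driver",atz("scene",400,335,0),
 "tri bottletop",tri((333.5,259),(297,214)))
E
```

```text
heel [616.7 158.7  18. ] [659.9 294.9  18. ]
topouter scene [656.8 297.4  93. ] [615.  153.6  93. ]
topouter side [654.7 299.9  93. ] [615.1 157.1  93. ]
flat tip side [544.4 177.4  26. ] scene [549.8 170.3  26. ] [590.6 316.1  26. ]
xface tip scene [ 539.5 -144.4   94.5] [ 543.  -291.8   94.5] side [ 535.9 -279.3   94.5]
steep tip scene [ 589.4 -140.6  105. ] [ 589.4 -295.1  105. ]
steep tip side [ 591.3 -287.2  105.3] [ 582.1 -134.   105.3]
base [ 624.3 -142.6   12. ]
glue [585.8   5.4   0. ] tin [454.6   0.5   0. ] driver [789.1  -9.1   0. ] tri bottletop [580.9  13.6 114.7]
```

View pics/wrist0.png

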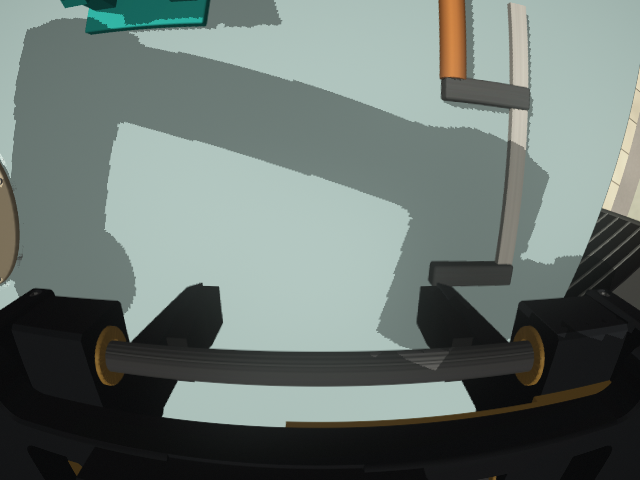

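The wrist view shows only the hacksaw at (510,150) and the turquoise look-alike at (150,15), so nothing useful.

The measurements agree with the stated sizes:
- **Offcut:** outer heel centre at about (637,227,18), length direction (0.283,0.959).
- **Cradle:** V bottom at about (571,-215,75), along world y.

I'll turn the tool to yaw 1.285 and travel above the upright leg.

```bash
cat >> h.py <<'E'
def togo(pos,x,z=(0,0,-1)):
    """remaining shift (tool axes, of the target orientation and the present one) and turn, in full-scale units"""
    from rig import arm
    o=arm.get_obs(); Rc=R.from_rotvec(o["orientation"]); z=np.array(z,float);z/=np.linalg.norm(z);x=np.array(x,float);x-=z*(x@z);x/=np.linalg.norm(x)
    Rt=R.from_matrix(np.c_[x,np.cross(z,x),z]); d=np.array(pos)-o["position"]
    np.set_printoptions(precision=3,suppress=True)
    print("t",round(o["time_s"],2),"pos",o["position"],"q",o["joint_pos"],"F",o["contact_force"],"gap",o["finger_gap"],o["gripper_force"])
    print("turn/.15",(Rc.inv()*Rt).as_rotvec()/.15,"shift/50 now",Rc.inv().apply(d)/50,"after turn",Rt.inv().apply(d)/50)
E
python3 -m pendant '[[[0,0,-0.9],[0,0,-0.3],0.6],[[0,0,-0.9],[0,0,-0.3],0.6],[[0,0,-0.9],[0,0,0],0.6],[[0,0,-0.9],[0,0,0],0.6],[[0,0,-0.9],[0,0,0],0.6],[[0,0,-0.9],[0,0,0],0.6],[[0,0,-0.9],[0,0,0],0.6],[[0,0,0],[0,0,0],0.6]]'
python3 -c "
from h import *
togo([634,227.5,220],[.283,.959,0])"
```

```text
time_s: 0.95
position: [162.0, -499.3, 232.1]
orientation: [-2.538, -1.851, -0.0]
contact_force: [0.9, 0.7, 0.6]
finger_gap: 52.9
gripper_force: 0.0
t 0.95 pos [ 162.016 -499.28   232.106] q [-1.48   0.293  1.447  0.     1.403 -1.17 ] F [0.891 0.746 0.558] gap 52.94052420435682 0.0
turn/.15 [-0.001 -0.003 -0.16 ] shift/50 now [16.726  4.541  0.249] after turn [16.613  4.94   0.242]
```

```bash
python3 -m pendant '[[[0,0,-0.16],[0,0,0],0.6],[[0,0,0],[0.7,0.2,0],0.6],[[0,0,0],[0.7,0.2,0],0.6],[[0,0,0],[0.7,0.2,0],0.6],[[0,0,0],[0.7,0.2,0],0.6],[[0,0,0],[0.7,0.2,0],0.6],[[0,0,0],[0.7,0.2,0],0.6],[[0,0,0],[0.7,0.2,0],0.6],[[0,0,0],[0.7,0.2,0],0.6],[[0,0,0],[0.7,0.2,0],0.6],[[0,0,0],[0.7,0.2,0],0.6],[[0,0,0],[0.7,0.2,0],0.6]]' >/dev/null
python3 -m pendant '[[[0,0,0],[0.7,0.2,0],0.6],[[0,0,0],[0.7,0.2,0],0.6],[[0,0,0],[0.7,0.2,0],0.6],[[0,0,0],[0.7,0.2,0],0.6],[[0,0,0],[0.7,0.2,0],0.6],[[0,0,0],[0.7,0.2,0],0.6],[[0,0,0],[0.7,0.2,0],0.6],[[0,0,0],[0.7,0.2,0],0.6],[[0,0,0],[0.7,0.2,0],0.6],[[0,0,0],[0.7,0.3,0],0.6],[[0,0,0],[0.7,0.3,0],0.6],[[0,0,0],[0,0,0],0.6]]'
python3 - <<'E'
from h import *
from rig import viewer
togo([634,227.5,220],[.283,.959,0])
d=viewer.get_image("wrist"); cv2.imwrite("pics/w1.png",d["frame"]); print(d["origin"],d["orientation"])
E
```

```text
time_s: 3.35
position: [602.4, 176.4, 230.6]
orientation: [-2.515, -1.88, 0.001]
contact_force: [-0.1, -0.3, -0.0]
finger_gap: 52.7
gripper_force: 0.0
t 3.35 pos [602.388 176.438 230.65 ] q [0.098 0.533 1.102 0.001 1.508 0.385] F [-0.116 -0.295 -0.034] gap 52.746487259431746 0.0
turn/.15 [-0.01  -0.    -0.001] shift/50 now [1.158 0.317 0.213] after turn [1.158 0.317 0.213]
[623.279 244.835 411.946] [ 2.832 -0.408 -0.06 ]
```

View pics/w1.png

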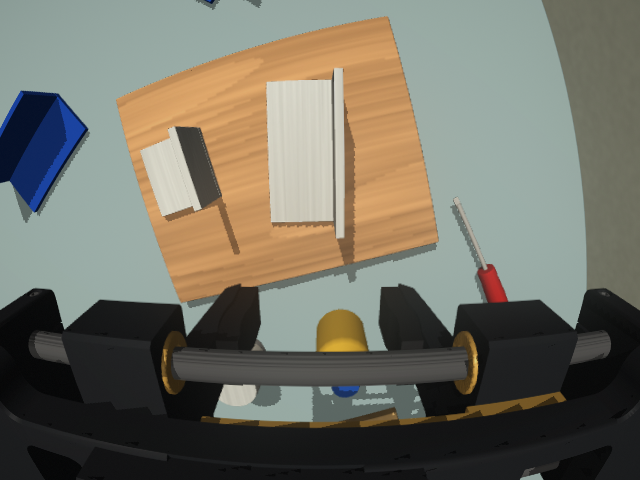

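The wrist view shows the leg's top face running from (338,69) to (340,238). I'll locate it at z = 93 with the fisheye model.

```bash
cat >> h.py <<'E'
def fish(o,r,u,v,z,f=371.6483,cx=319.2265,cy=241.157):
    a=np.array([u-cx,v-cy]);rr=np.linalg.norm(a);t=rr/f
    d=R.from_rotvec(r).apply([*(a/rr*np.sin(t)),np.cos(t)]);o=np.array(o);return o+d*(z-o[2])/d[2]
E
python3 - <<'E'
from h import *
o,r=[623.279,244.835,411.946],[2.832,-.408,-.06]
a=fish(o,r,338.5,69,93);b=fish(o,r,340.3,238,93);c=(a+b)/2;n=(a-b);L=np.linalg.norm(n)
print(a,b,c,L,n/L)
n/=L
togo([c[0],c[1],140],n)
E
```

```text
[654.91024223 296.29301065  93.        ] [615.56296822 153.54687469  93.        ] [635.23660522 224.91994267  93.        ] 148.0698055094147 [0.26573462 0.96404622 0.        ]
t 3.4 pos [601.583 174.846 231.054] q [ 0.096  0.53   1.106 -0.     1.508  0.384] F [ 0.048 -0.107  0.452] gap 52.826663459457116 0.0
turn/.15 [-0.009  0.004 -0.125] shift/50 now [1.152 0.364 1.82 ] after turn [1.144 0.383 1.821]
```

```bash
python3 -m pendant '[[[0,0,-0.12],[0,0,0],0.6],[[0,0,0],[0.38,0.13,0.5],0.6],[[0,0,0],[0.39,0.13,0.5],0.6],[[0,0,0],[0.38,0.12,0.4],0.6],[[0,0,0],[0,0,0.4],0.6],[[0,0,0],[0,0,0],0.6],[[0,0,0],[0,0,0],0.6]]'
python3 - <<'E'
from h import *
from rig import viewer
togo([635,225.5,63],[.2657,.964,0])
d=viewer.get_image("wrist"); cv2.imwrite("pics/w2.png",d["frame"]); print(d["origin"],d["orientation"])
E
```

```text
time_s: 4.1
position: [635.0, 223.1, 143.5]
orientation: [2.501, 1.901, 0.001]
contact_force: [0.5, 1.1, 0.0]
finger_gap: 52.8
gripper_force: 0.0
t 4.1 pos [634.954 223.057 143.519] q [ 0.164  0.69   1.068 -0.     1.383  0.435] F [0.525 1.077 0.004] gap 52.84380375752717 0.0
turn/.15 [ 0.005 -0.001 -0.014] shift/50 now [ 0.047 -0.013  1.61 ] after turn [ 0.047 -0.012  1.61 ]
[654.337 291.852 324.849] [ 2.835 -0.386 -0.053]
```

View pics/w2.png

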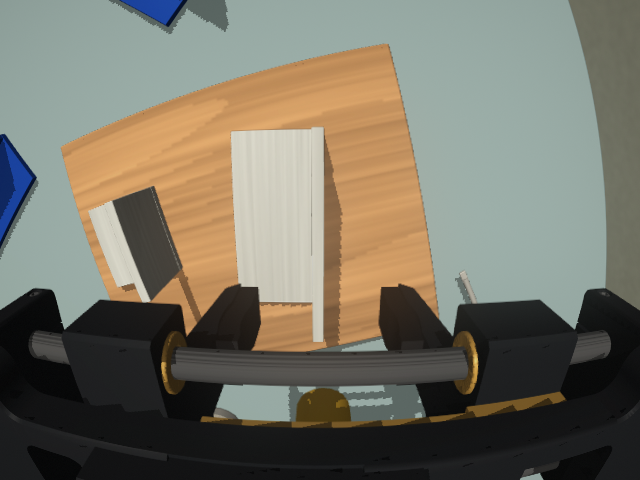

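The leg at column 318 is centred between the fingers (260 and 380), so I'll descend and grip.

```bash
python3 -m pendant '[[[0,0,0],[0.05,0,0.4],0.6],[[0,0,0],[0,0,0.4],0.6],[[0,0,0],[0,0,0.4],0.6],[[0,0,0],[0,0,0.4],0.6],[[0,0,0],[0,0,0],0.6],[[0,0,0],[0,0,0],0],[[0,0,0],[0,0,0],0],[[0,0,0],[0,0,0],0],[[0,0,0],[0,0,0],0],[[0,0,0],[0,0,0],0],[[0,0,0],[0,0,0],0],[[0,0,0],[0,0,0],0]]' 55
python3 -m pendant '[[[0,0,0],[0,0,-0.05],0],[[0,0,0],[0,0,-0.1],0],[[0,0,0],[0,0,-0.3],0],[[0,0,0],[0,0,-0.5],0],[[0,0,0],[0,0,-0.6],0],[[0,0,0],[0,0,-0.6],0],[[0,0,0],[0,0,-0.6],0],[[0,0,0],[0,0,-0.5],0],[[0,0,0],[0,0,-0.3],0],[[0,0,0],[0,0,0],0]]'
python3 - <<'E'
from h import *
# nested: heel at (571,-215,75), length along y; leg dir (0.5,0,.866); centre of leg 4 mm inside; TCP 30 mm below leg top
u=np.array([.5,0,.866]); n=np.array([-.866,0,.5]); P=np.array([571,-215,75])+45*u+4*n
print(P)
togo(P+40*(u+n)/1.414,[0,1,0],-u)
togo([600,-215,240],[0,1,0])
E
```

```text
time_s: 5.35
position: [635.6, 226.3, 62.4]
orientation: [2.5, 1.902, 0.0]
contact_force: [0.4, 0.3, -0.5]
finger_gap: 0.5
gripper_force: 0.0
time_s: 6.35
position: [636.3, 226.5, 243.5]
orientation: [2.498, 1.901, 0.008]
contact_force: [-0.0, -0.7, -0.6]
finger_gap: 0.3
gripper_force: 0.0
[ 590.036 -215.     115.97 ]
t 6.35 pos [636.274 226.52  243.508] q [0.169 0.648 0.884 0.    1.604 0.439] F [-0.039 -0.692 -0.631] gap 0.27824142796236906 0.0
turn/.15 [ 3.506 -0.482 -1.755] shift/50 now [-8.817  1.255  1.763] after turn [-8.83  -0.091  2.106]
t 6.35 pos [636.274 226.52  243.508] q [0.169 0.648 0.884 0.    1.604 0.439] F [-0.039 -0.692 -0.631] gap 0.27824142796236906 0.0
turn/.15 [ 0.037 -0.011 -1.799] shift/50 now [-8.704  1.655  0.058] after turn [-8.83  -0.725  0.07 ]
```

The fingers closed on nothing (gap 0.3), so I'll look.

```bash
python3 - <<'E'
from rig import viewer
import cv2,numpy as np
s=viewer.get_image("scene")["frame"];d=viewer.get_image("side")["frame"];w=viewer.get_image("wrist");cv2.imwrite("pics/w3.png",w["frame"]);print(w["origin"],w["orientation"])
c=lambda im,x,y,W,H:cv2.resize(im[y:y+H,x:x+W],(400,300),interpolation=cv2.INTER_CUBIC)
m=np.vstack([np.hstack([c(s,280,120,200,150),c(d,150,180,200,150)]),np.hstack([c(w["frame"],0,0,640,480),c(s,180,240,200,150)])])
cv2.imwrite("pics/m3.png",m)
E
```

```text
[654.87523029 295.13551976 421.17700743] [ 2.83487355 -0.38425835 -0.05415906]
```

View pics/m3.png

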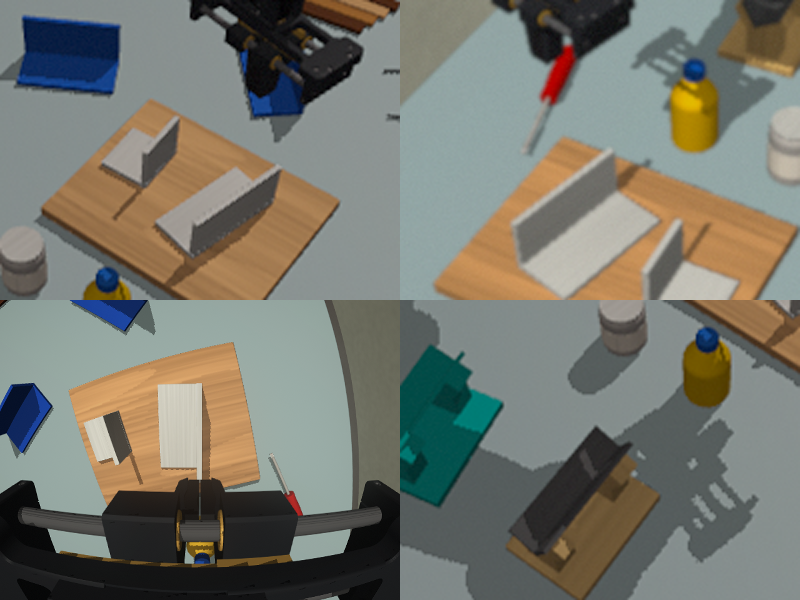

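```bash
python3 - <<'E'
from h import *
np.set_printoptions(precision=1,suppress=True)
def pf(o,r,p,f=371.6483,cx=319.2265,cy=241.157):
    q=R.from_rotvec(r).inv().apply(np.array(p)-o);t=np.arctan2(np.hypot(q[0],q[1]),q[2]);k=f*t/np.hypot(q[0],q[1]);return cx+k*q[0],cy+k*q[1]
o,r=np.array([654.337,291.852,324.849]),[2.835,-.386,-.053]
print("TCP in w2",pf(o,r,[635,223,143.5]))
a=fish(o,r,318,128,93);b=fish(o,r,318,342,93);print("leg ends w2",a,b,np.linalg.norm(a-b))
print("TCP in scene/side now",proj("scene",[[636.3,226.5,243.5]]),proj("side",[[636.3,226.5,243.5]]))
from rig import arm
ob=arm.get_obs();print(ob["position"],ob["orientation"])
for n in("scene","side"):
    from rig import viewer
    d=viewer.get_image(n);print(n,d["origin"],d["orientation"],d["intrinsics"][0])
E
```

```text
TCP in w2 (np.float64(318.32577788039026), np.float64(275.81808399566165))
leg ends w2 [655.3 296.9  93. ] [615.5 153.9  93. ] 148.45912520999107
TCP in scene/side now [[407.2 176.2]] [[225.3 220.3]]
[635.3 226.3 239.1] [-2.5 -1.9  0. ]
scene [ 918.9 -476.6 1025.2] [-2.4 -0.8  0.3] [464.4   0.  321.2]
side [ 114.6  951.9 1025.3] [-0.6  2.7 -1.2] [582.9   0.  313.9]
```

```bash
python3 - <<'E'
from rig import viewer
import cv2,numpy as np
s=viewer.get_image("scene")["frame"];d=viewer.get_image("side")["frame"];w=cv2.imread("pics/w3.png")
c=lambda im,x,y,W,H:cv2.resize(im[y:y+H,x:x+W],(400,300),interpolation=cv2.INTER_CUBIC)
for im,p in((s,(407,176)),(d,(225,220))): cv2.circle(im,p,1,(0,0,255),-1)
g=lambda im:np.clip(im.astype(float)*1.8,0,255).astype('uint8')
m=np.vstack([np.hstack([c(g(s),360,120,100,75),c(g(d),175,160,100,75)]),np.hstack([c(g(w),220,220,200,150),c(g(cv2.imread("pics/w2.png")),220,220,200,150)])])
cv2.imwrite("pics/m4.png",m)
E
```

```text
(no output)
```

View pics/m4.png

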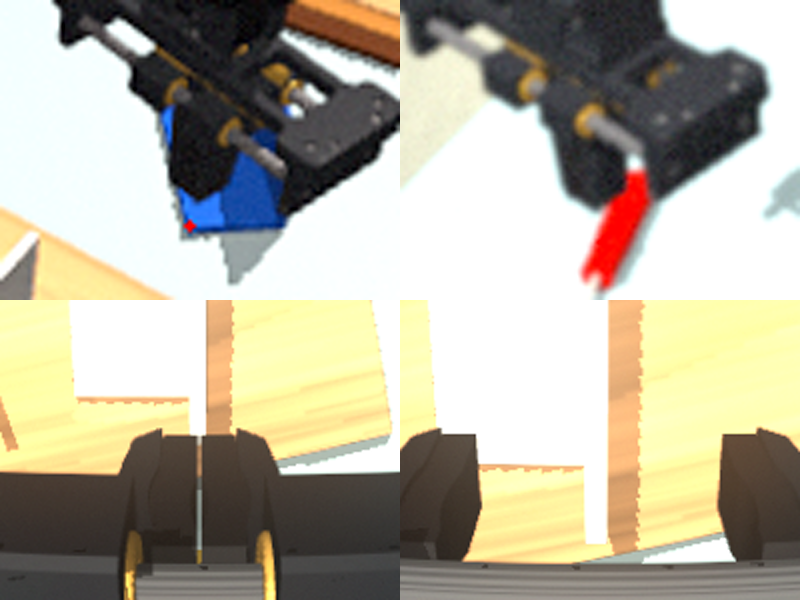

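```bash
python3 - <<'E'
from h import *
from rig import arm
np.set_printoptions(precision=1,suppress=True)
t=tri((411,170),(221,211));print(t,proj("scene",[t]),proj("side",[t]))
print(proj("scene",[[635.3,226.3,239]]),proj("side",[[635.3,226.3,239]]))
for i in range(3):print(arm.get_obs()["position"],arm.get_obs()["contact_force"],arm.get_obs()["finger_gap"],arm.get_obs()["time_s"])
# wrist: fingertip pixel ray vs tool axis
o,r=np.array([654.875,295.136,421.177]),[2.83487,-.38426,-.05416]
for z in(230,240,250,260,270,280):print(z,fish(o,r,319.5,287.5,z))
E
```

```text
[642.5 227.5 266.6] [[411.2 170. ]] [[221.3 211. ]]
[[406.5 177.4]] [[226.  222.1]]
[635.4 226.3 239.1] [0.5 1.1 0. ] 0.34787405056146525 6.7
[635.4 226.3 239.1] [0.5 1.1 0. ] 0.34787405056146525 6.7
[635.4 226.3 239.1] [0.5 1.1 0. ] 0.34787405056146525 6.7
230 [633.1 215.5 230. ]
240 [634.3 219.7 240. ]
250 [635.4 223.9 250. ]
260 [636.5 228.  260. ]
270 [637.7 232.2 270. ]
280 [638.8 236.3 280. ]
```

The fingertips triangulate about 30 mm higher than the reported TCP, so they closed just above the leg at z of about 93. The reported TCP is still rigid with the gripper. I'll go down to a reported z of 31 and judge depth from that.

```bash
python3 -m pendant '[[[0,0,0],[0,0,0.4],0.6],[[0,0,0],[0,0,0.6],0.6],[[0,0,0],[0,0,0.6],0.6],[[0,0,0],[0,0,0.6],0.6],[[0,0,0],[0,0,0.6],0.6],[[0,0,0],[0,0,0.5],0.6],[[0,0,0],[0,0,0.3],0.6],[[0,0,0],[0,0,0.2],0.6],[[0,0,0],[0,0,0.2],0.6],[[0,0,0],[0,0,0.16],0.6],[[0,0,0],[0,0,0],0.6],[[0,0,0],[0,0,0],0.6]]' 55
python3 -m pendant '[[[0,0,0],[0,0,0],0],[[0,0,0],[0,0,0],0],[[0,0,0],[0,0,0],0],[[0,0,0],[0,0,0],0],[[0,0,0],[0,0,0],0],[[0,0,0],[0,0,0],0],[[0,0,0],[0,0,0],0]]'
```

```text
time_s: 7.9
position: [635.9, 226.4, 32.3]
orientation: [2.5, 1.902, 0.001]
contact_force: [0.4, 0.7, -0.0]
finger_gap: 52.8
gripper_force: 0.0
time_s: 8.6
position: [635.5, 226.4, 31.8]
orientation: [-2.5, -1.902, 0.0]
contact_force: [-1.6, -0.4, 1.3]
finger_gap: 7.5
gripper_force: 55.0
```

Gripped (gap 7.5 mm at 55 N). Now lift and check from the wrist force.

```bash
python3 -m pendant '[[[0,0,0],[0,0,-0.05],0],[[0,0,0],[0,0,-0.1],0],[[0,0,0],[0,0,-0.3],0],[[0,0,0],[0,0,-0.5],0],[[0,0,0],[0,0,-0.6],0],[[0,0,0],[0,0,-0.6],0],[[0,0,0],[0,0,-0.6],0],[[0,0,0],[0,0,-0.5],0],[[0,0,0],[0,0,-0.3],0],[[0,0,0],[0,0,0],0],[[0,0,0],[0,0,0],0]]'
python3 - <<'E'
from h import *
u=np.array([.5,0,.866]); n=np.array([-.866,0,.5]); P=np.array([571,-215,75])+13.8*u+4*n
print(P)
togo([600,-215,230],[0,1,0])
togo(P+60*(u+n)/1.414,[0,1,0],-u)
E
```

```text
time_s: 9.7
position: [635.4, 226.3, 209.2]
orientation: [-2.5, -1.902, 0.0]
contact_force: [-0.2, 0.7, -4.3]
finger_gap: 7.5
gripper_force: 55.0
[ 574.436  -215.       88.9508]
t 9.7 pos [635.368 226.304 209.186] q [ 0.169  0.659  0.951 -0.     1.531  0.439] F [-0.221  0.738 -4.278] gap 7.517370829394435 54.998635053634644
turn/.15 [-0.002  0.001 -1.8  ] shift/50 now [-8.695  1.672 -0.415] after turn [-8.826 -0.707 -0.416]
t 9.7 pos [635.368 226.304 209.186] q [ 0.169  0.659  0.951 -0.     1.531  0.439] F [-0.221  0.738 -4.278] gap 7.517370829394435 54.998635053634644
turn/.15 [ 3.468 -0.47  -1.758] shift/50 now [-8.914  0.88   1.247] after turn [-8.826 -0.702  1.843]
```

```bash
python3 -m pendant '[[[0,0,-0.6],[0,0,-0.1],0],[[0,0,-0.6],[0,0,-0.1],0],[[0,0,-0.6],[0,0,-0.1],0],[[0,0,0],[-0.2,0,0],0],[[0,0,0],[-0.4,0,0],0],[[0,0,0],[-0.6,-0.1,0],0],[[0,0,0],[-0.6,-0.1,0],0],[[0,0,0],[-0.7,-0.1,0],0],[[0,0,0],[-0.7,-0.1,0],0],[[0,0,0],[-0.7,-0.1,0],0],[[0,0,0],[-0.7,-0.1,0],0],[[0,0,0],[-0.7,-0.1,0],0]]' >/dev/null
python3 -m pendant '[[[0,0,0],[-0.7,0,0],0],[[0,0,0],[-0.7,0,0],0],[[0,0,0],[-0.7,0,0],0],[[0,0,0],[-0.6,0,0],0],[[0,0,0],[-0.4,0,0],0],[[0,0,0],[-0.3,0,0],0],[[0,0,0],[-0.1,0,0],0],[[0,0,0],[0,0,0],0]]'
python3 - <<'E'
from h import *
u=np.array([.5,0,.866]); n=np.array([-.866,0,.5]); P=np.array([571,-215,75])+13.8*u+4*n
togo(P+60*(u+n)/1.414,[0,1,0],-u)
E
```

```text
time_s: 11.7
position: [600.6, -213.5, 224.1]
orientation: [-2.222, -2.221, -0.0]
contact_force: [-0.0, 0.3, -3.7]
finger_gap: 7.7
gripper_force: 55.0
t 11.7 pos [ 600.592 -213.472  224.074] q [-0.525  0.559  1.078  0.     1.505 -0.525] F [-0.047  0.283 -3.702] gap 7.726349337014933 54.9984940700233
turn/.15 [ 3.489 -0.004 -0.002] shift/50 now [-0.032 -0.833  1.543] after turn [-0.031  0.05   1.753]
```

```bash
python3 -m pendant '[[[0.3,0,0],[0,0,0],0],[[0.5,0,0],[0,0,0],0],[[0.6,0,0],[0,0,0],0],[[0.6,0,0],[0,0,0],0],[[0.6,0,0],[0,0,0],0],[[0.5,0,0],[0,0,0],0],[[0.39,0,0],[0,0,0],0],[[0,0,0],[0,0,0],0],[[0,0,0],[0,0,0],0]]'
python3 - <<'E'
from h import *
from rig import viewer
u=np.array([.5,0,.866]); n=np.array([-.866,0,.5]); P=np.array([571,-215,75])+13.8*u+4*n
togo(P+40*(u+n)/1.414,[0,1,0],-u)
E
```

```text
time_s: 12.6
position: [601.1, -212.9, 224.0]
orientation: [-1.927, -1.929, 0.515]
contact_force: [-0.3, 0.5, -3.6]
finger_gap: 7.7
gripper_force: 55.0
t 12.6 pos [ 601.115 -212.859  224.043] q [-0.43   0.983  0.425 -0.26   2.198 -0.535] F [-0.272  0.473 -3.561] gap 7.71369175636332 55.02121075987816
turn/.15 [0.013 0.004 0.008] shift/50 now [-0.042  0.319  2.042] after turn [-0.043  0.323  2.041]
```

```bash
python3 -m pendant '[[[0,0,0],[-0.04,0.16,0.1],0],[[0,0,0],[0,0.16,0.2],0],[[0,0,0],[0,0,0.4],0],[[0,0,0],[0,0,0.4],0],[[0,0,0],[0,0,0.4],0],[[0,0,0],[0,0,0.3],0],[[0,0,0],[0,0,0.2],0],[[0,0,0],[0,0,0],0],[[0,0,0],[0,0,0],0]]'
python3 - <<'E'
from h import *
from rig import viewer
u=np.array([.5,0,.866]); n=np.array([-.866,0,.5]); P=np.array([571,-215,75])+13.8*u+4*n
togo(P,[0,1,0],-u)
c=lambda im,x,y,W,H:cv2.resize(im[y:y+H,x:x+W],(400,300),interpolation=cv2.INTER_CUBIC)
g=lambda im:np.clip(im.astype(float)*1.5,0,255).astype('uint8')
F={k:g(viewer.get_image(k)["frame"]) for k in("scene","side","wrist")}
cv2.imwrite("pics/m5.png",np.vstack([np.hstack([c(F["scene"],205,270,120,90),c(F["side"],285,125,120,90)]),np.hstack([c(F["wrist"],0,0,640,480),c(F["side"],260,100,160,120)])]))
E
```

```text
time_s: 13.5
position: [564.5, -215.6, 129.9]
orientation: [-1.928, -1.927, 0.516]
contact_force: [-0.1, -0.0, -3.7]
finger_gap: 7.4
gripper_force: 55.0
t 13.5 pos [ 564.507 -215.642  129.87 ] q [-0.454  0.896  0.829 -0.233  1.887 -0.474] F [-0.093 -0.032 -3.722] gap 7.385794267424837 55.02159604802728
turn/.15 [ 0.005 -0.001 -0.002] shift/50 now [0.013 0.581 0.61 ] after turn [0.013 0.581 0.609]
```

View pics/m5.png

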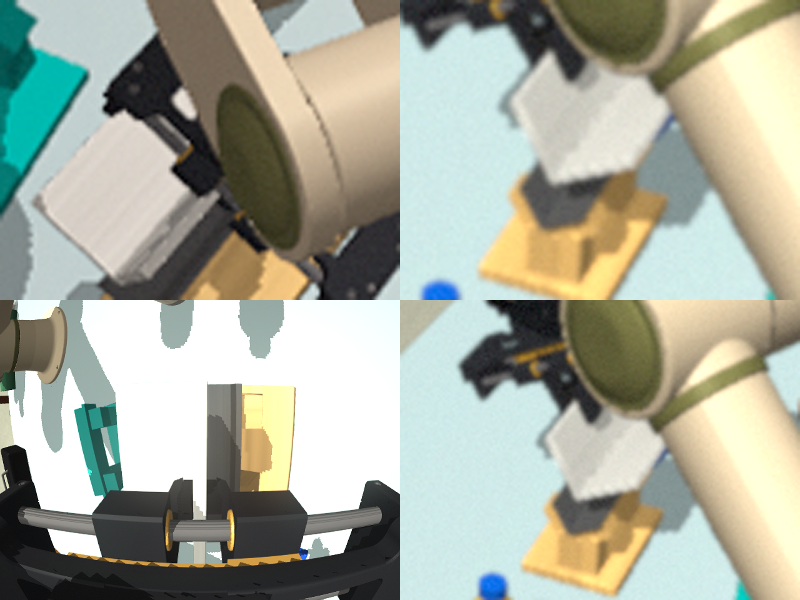

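```bash
python3 - <<'E'
from h import *
np.set_printoptions(precision=1,suppress=True)
u=np.array([.5,0,.866]); n=np.array([-.866,0,.5]);T=np.array([564.5,-215.6,129.9]);H=T-13.8*u-4*n;e=np.array([0,75,0])
print(H)
print("scene heel-y, flat tips -y,+y",proj("scene",[H-e,H+75*n-e,H+75*n+e]),"meas (241,355),(216.4,330),(242.5,303)")
print("side heel+y, steep top, flat tip",proj("side",[H+e,H+75*u+e,H+75*n+e]),"meas (330,179.6),(319.5,155),(357,173)")
V=np.array([571,-215,75])
print("V side +y: bottom, steep, x tips",proj("side",[V+e,V+35*u+e,V+35*n+e]),"meas (330-333,193),(322,182.5)")
print("V scene xtip -y,+y, steep -y,+y",proj("scene",[V+35*n-e,V+35*n+e,V+35*u-e,V+35*u+e]),"meas (235,355),(278,303),(250,367),(296.3,311.3)")
E
```

```text
[ 561.1 -215.6  115.9]
scene heel-y, flat tips -y,+y [[240.2 355.5]
 [213.4 330.6]
 [261.2 278.7]] meas (241,355),(216.4,330),(242.5,303)
side heel+y, steep top, flat tip [[330.7 180. ]
 [317.8 155.1]
 [355.4 174.9]] meas (330,179.6),(319.5,155),(357,173)
V side +y: bottom, steep, x tips [[326.6 191.6]
 [320.7 180.5]
 [337.6 189.5]] meas (330-333,193),(322,182.5)
V scene xtip -y,+y, steep -y,+y [[234.9 354.1]
 [279.7 302.3]
 [251.3 364.7]
 [296.1 310.8]] meas (235,355),(278,303),(250,367),(296.3,311.3)
```

The offcut's pose matches the prediction to about a pixel. A quick fit refines the cradle.

```bash
python3 - <<'E'
from h import *
from scipy.optimize import least_squares
np.set_printoptions(precision=2,suppress=True)
S=[("x",-1,235,355),("x",1,278,303),("s",-1,250,367),("s",1,296.3,311.3)];D=[("s",1,322,182.5),("s",-1,342,150.5),("x",-1,359.5,160.5),("b",1,331,193.5)]
def P(p,k,s):
    R_=R.from_euler("z",p[2]); d={"s":np.array([17.5,0,30.3]),"x":np.array([-30.3,0,17.5]),"b":np.zeros(3)}[k]
    return np.array([p[0],p[1],75])+R_.apply(d+[0,75*s,0])
def f(p): return np.concatenate([proj(c,[P(p,k,s)])[0]-[u,v] for c,L in(("scene",S),("side",D)) for k,s,u,v in L])
r=least_squares(f,[571,-215,0],loss="soft_l1");print(r.x,f(r.x).reshape(-1,2))
E
```

```text
[ 570.13 -216.52    0.03] [[-0.44  0.21]
 [ 0.13 -0.6 ]
 [ 1.3  -1.58]
 [-1.46 -0.79]
 [-0.14 -1.91]
 [ 1.14 -0.57]
 [-0.29 -2.48]
 [-3.19 -1.91]]
```

```bash
python3 -m pendant '[[[0,-0.07,-0.12],[0,0,0],0],[[0,0,0],[0,0.1,0.1],0],[[0,0,0],[0,0.1,0.1],0],[[0,0,0],[0,0.1,0.1],0],[[0,0,0],[0,0.06,0.08],0],[[0,0,0],[0,0.04,0.05],0],[[0,0,0],[0,0,0],0],[[0,0,0],[0,0,0],0]]'
python3 -m pendant '[[[0,0,0],[0,0.04,0.04],0],[[0,0,0],[0,0.03,0.03],0],[[0,0,0],[0,0,0],0]]'
python3 - <<'E'
from h import *
u=np.array([.5,0,.866]); n=np.array([-.866,0,.5]); P=np.array([570,-215.5,75])+13.8*u+4*n
togo(P,[-.02,1,0],-u)
E
```

```text
time_s: 14.45
position: [571.1, -215.6, 101.3]
orientation: [-1.909, -1.949, 0.522]
contact_force: [0.3, 0.8, -3.2]
finger_gap: 7.3
gripper_force: 55.0
time_s: 14.75
position: [572.2, -215.4, 95.9]
orientation: [-1.908, -1.949, 0.522]
contact_force: [-0.6, 0.2, -4.0]
finger_gap: 7.5
gripper_force: 55.0
t 14.75 pos [ 572.242 -215.424   95.948] q [-0.446  0.941  0.832 -0.235  1.838 -0.475] F [-0.575  0.195 -3.992] gap 7.460088863664636 55.02201966941357
turn/.15 [-0.003  0.068  0.006] shift/50 now [-0.002  0.091  0.109] after turn [-0.003  0.091  0.109]
```

```bash
for i in 1; do python3 -m pendant '[[[0,0,0],[0,0.03,0.03],0],[[0,0,0],[0,0.02,0.03],0],[[0,0,0],[0,0,0],0]]'; done | grep -E "pos|force"
python3 -m pendant '[[[0,0,0],[0,0.02,0.02],0],[[0,0,0],[0,0.01,0.02],0],[[0,0,0],[0,0,0],0]]'
```

```text
position: [572.9, -215.4, 92.1]
contact_force: [-0.3, 1.2, -3.8]
gripper_force: 55.0
time_s: 15.35
position: [573.2, -215.4, 89.8]
orientation: [-1.908, -1.949, 0.522]
contact_force: [-0.7, 1.1, -3.5]
finger_gap: 7.3
gripper_force: 55.0
```

```bash
python3 -m pendant '[[[0,0,0],[0,0.01,0.02],0],[[0,0,0],[0,0.01,0.02],0],[[0,0,0],[0,0,0],0]]' | grep -E "pos|force"
python3 -m pendant '[[[0,0,0],[0,0.01,0.02],0],[[0,0,0],[0,0.01,0.02],0],[[0,0,0],[0,0,0],0]]'
```

```text
position: [573.0, -215.5, 88.9]
contact_force: [-2.9, 1.7, 6.1]
gripper_force: 55.0
time_s: 15.95
position: [573.1, -215.5, 88.8]
orientation: [-1.911, -1.949, 0.523]
contact_force: [-3.3, 4.4, 16.9]
finger_gap: 7.9
gripper_force: 55.0
```

Both faces are in contact (about 13 N and 17 N) at exactly the expected height. Now release and look before retreating.

```bash
python3 -m pendant '[[[0,0,0],[0,0,0],0],[[0,0,0],[0,0,0],0.15],[[0,0,0],[0,0,0],0.25],[[0,0,0],[0,0,0],0.35],[[0,0,0],[0,0,0],0.35],[[0,0,0],[0,0,0],0.35]]'
python3 -m pendant '[[[0,0,0],[0,0,-0.1],0.35],[[0,0,0],[0,0,-0.2],0.35],[[0,0,0],[0,0,-0.3],0.35],[[0,0,0],[0,0,-0.4],0.35],[[0,0,0],[0,0,-0.5],0.35],[[0,0,0],[0,0,-0.6],0.35],[[0,0,0],[0,0,-0.6],0.35],[[0,0,0],[0,0,-0.4],0.35],[[0,0,0],[0,0,-0.1],0.35],[[0,0,0],[0,0,0],0.35],[[0,0,0],[0,0,0],0.35]]'
python3 - <<'E'
from h import *
from rig import viewer
c=lambda im,x,y,W,H:cv2.resize(im[y:y+H,x:x+W],(400,300),interpolation=cv2.INTER_CUBIC)
g=lambda im,k=1.2:np.clip(im.astype(float)*k,0,255).astype('uint8')
F={k:g(viewer.get_image(k)["frame"]) for k in("scene","side","wrist")}
cv2.imwrite("pics/m6.png",np.vstack([np.hstack([c(F["scene"],205,285,120,90),c(F["side"],285,125,120,90)]),np.hstack([c(F["wrist"],0,0,640,480),c(F["scene"],160,120,320,240)])]))
V=np.array([570,-215.5,75]);u=np.array([.5,0,.866]);n=np.array([-.866,0,.5]);e=np.array([0,75,0])
np.set_printoptions(precision=0,suppress=True)
k=400/120
print("scene crop exp: steep top -y,+y, flat tip -y,+y",(proj("scene",[V+75*u-e,V+75*u+e,V+75*n-e,V+75*n+e])-[205,285])*k)
print("side crop exp",(proj("side",[V+75*u-e,V+75*u+e,V+75*n-e,V+75*n+e,V+e])-[285,125])*k+[400,0])
E
```

```text
time_s: 16.55
position: [573.0, -215.5, 85.3]
orientation: [-1.909, -1.949, 0.522]
contact_force: [0.0, 0.6, -0.9]
finger_gap: 30.8
gripper_force: 0.0
time_s: 17.65
position: [630.2, -208.0, 217.0]
orientation: [-1.918, -1.96, 0.516]
contact_force: [0.2, -0.8, -0.1]
finger_gap: 31.2
gripper_force: 0.0
scene crop exp: steep top -y,+y, flat tip -y,+y [[170. 263.]
 [324.  77.]
 [ 52. 187.]
 [205.  17.]]
side crop exp [[575.  42.]
 [498. 142.]
 [691. 103.]
 [620. 207.]
 [540. 222.]]
```

View pics/m6.png

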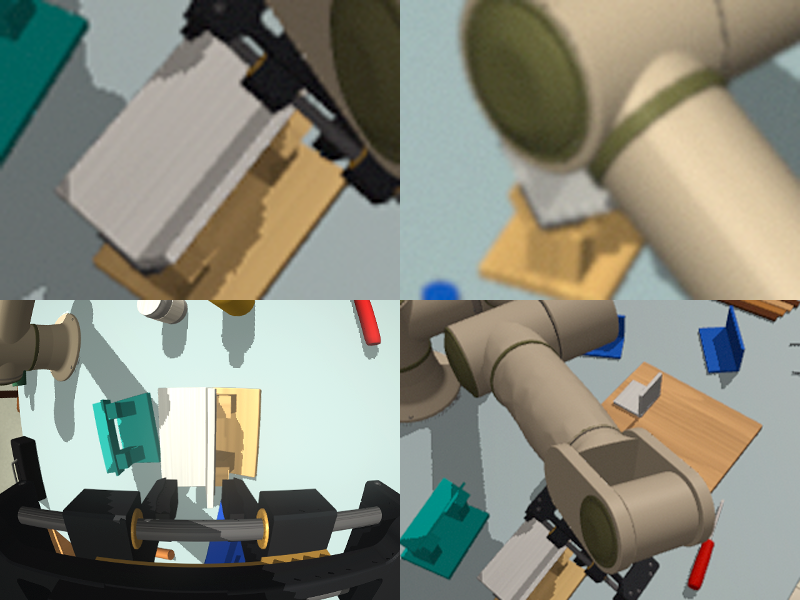

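The offcut sits where the nested pose predicts: flat-leg corner at crop (58,188) against (52,187), upright top at (168,262) against (170,263), heel end at (540,228) against (540,222). It is released, the gripper is clear, and the short offcut, tin, glue bottle and driver are undisturbed. Handing in.

```bash
python3 -c "
from rig import arm
print(arm.job_done())"
```

```text
the job is handed in; nothing more can be done
None
```

The long offcut is nested in the cradle's V and released, within about 2 px of the predicted nested pose in the last pictures; I handed the job in at about 18 s, and no verdict came back.

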